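Turn the dished gear cover with its ball and hold it

TASK

Take the dished cover by its bridge grip and lift it straight up off the pins of the gear housing, with the loose steel ball lying in its dish; once it is clear, turn it a quarter turn either way so that it lies across the housing and both ends of the housing are open for greasing. Finish still holding it, level and motionless, right over the housing and about 8 cm above its seat, with the ball resting in the middle. Never touch the ball or let it roll far from the middle of the dish, and leave the other things on the bench alone.

Things in the scene. Friction and masses are not known exactly. Their poses are not given: they have to be found in the camera images.
- grip (a point): Centre of the bridge bar of the loose dark grey cover (0.2 to 0.45 kg), 74 mm above its underside, over its middle. The bar is straight, along the cover's x, 16 mm wide (y), 18 mm tall (z), between posts 105 mm apart; pinch it from above across y. 33 mm free below the bar to the ball. Cover plate: 164 (x) by 110 (y) by 6 mm, z up. At the start seated, axes parallel to the housing's.
- dish (a point): Centre of the floor of the round dish (100 mm across) on the cover's middle: 8 mm above the cover's underside, 66 mm below the bar's centre; same axes. The floor is a cone rising 10 degrees outwards to a lip of inner radius 46 mm, 21 mm above the underside: at 10 degrees of tilt the ball rolls to the lip.
- ball_center (a point): Centre of the loose steel ball, 24 mm across, about 56 g, lying in the middle of the dish under the bridge bar, its centre about 12 mm above the dish's floor centre. Its axes mean nothing.
- seat (a point): Centre of the top rim of the gear housing, 56 mm above the bench, on which the cover's underside rests. The housing is an open aluminium box fixed to the bench, 164 (its x) by 110 mm (its y), z up. Four steel pins 8 mm thick stand 14 mm above the rim at x +-69, y +-42 mm and pass through 12 mm holes in the cover.
- glue: White glue bottle, 60 mm across and 150 mm tall, standing on the bench; origin at the centre of its foot. Leave alone.
- clamp: Bar clamp lying on the bench, about 320 mm long (its x) by 100 mm, 30 mm high; origin on the bench under the middle of its steel bar. Leave alone.
- strip: Wooden strip 200 (its y) by 35 by 18 mm high lying on the bench; origin at the centre of its underside. Leave alone.
Mind the look-alikes: they are no part of the job. Leave any green, orange or yellow look-alike of the part that bears seat alone.

How it is judged (in metres and radians):
On the way, in this order (a step that is already met when the one before it is completed fails the run):
1. the cover is lifted straight up clear of the pins, not yet turned, with the ball in the middle (z of dish in the frame of seat above 0.025 m and angle between the x axis of grip and the x axis of seat, either way round below 0.3 rad and horizontal distance between grip and seat below 0.05 m and horizontal distance between ball_center and dish below 0.028 m), for 0.1 s.
2. the cover is held across the housing after a quarter turn, clear above it (angle between the x axis of grip and the y axis of seat, either way round below 0.14 rad and z of dish in the frame of seat above 0.025 m), for 0.2 s.
At the end, for the whole second after the job is handed in: Held by the fingers, clear of the housing: long side across it within 8 degrees, middle within 35 mm of straight above its middle, underside 50 to 120 mm above the seat, level within 4 degrees, still (under 20 mm/s, 0.15 rad/s), ball in the dish within 10 mm of its centre (angle between the x axis of grip and the y axis of seat, either way round below 0.14 rad and horizontal distance between grip and seat below 0.035 m and z of dish in the frame of seat between 0.058 and 0.128 m and angle between grip's own z axis and vertical below 0.07 rad and horizontal distance between ball_center and dish below 0.01 m and z of ball_center in the frame of dish below 0.02 m and contact force between the fingers and cover above 1 N and contact force between cover and housing below 0.1 N and linear speed of cover below 0.02 m/s and angular speed of cover below 0.15 rad/s); the arm keeps its last pose, push and grip.
It fails at once if the ball rolls more than 28 mm from the middle of the dish or leaves it (horizontal distance between ball_center and dish above 0.028 m or z of ball_center in the frame of dish above 0.04 m).
It fails at once if the robot touches the ball (contact force between any of the fingers, the arm and ball above 0.2 N).
It fails at once if another thing on the bench is moved more than 20 mm (distance of any of glue, clamp, strip from where it was at the start of the episode above 0.02 m).
It also fails if it takes over 42 s, if anything falls off the work surface, if the arm or the gripper's body presses on something with over 40 N, if the wrist force passes 120 N, or if a joint passes its speed limit or range.

ROBOT

A 7-joint arm with a two-finger parallel gripper is mounted at the origin on the work surface. World frame = base frame: x ahead of the robot, y to its left, z up, the work surface at z = 0. Lengths are in m, angles in degrees, forces in N, time in s.
With the tool pointing down it reaches from about 0.35 to 0.9 m from the base axis. Payload 8.1 kg.
Tool frame: the origin (TCP) lies at the very end of the fingers, on their centre line; the grasp point (between the pads) lies 19 mm behind it; z points along the fingers, y is the line along which they close (so a half turn about z gives the same grasp; the last joint's range is limited). The gripper opens to 85 mm and grips with 20 to 120 N. Pads are 22 mm wide; open, the fingers measure 114 mm over their backs; the gripper's body (76 mm by 85 mm) begins 54 mm behind the grasp point. The pads swing forward as they close: fully open they stand 13 mm farther back than shut.
Start: joints at [-78.415, 24.895, 1.432, 90.138, -0.665, 64.973, -4.303], TCP at [0.188, 0.596, 0.231] pointing down, gripper open.
Joint ranges: [-149.89, 149.89], [-25.12, 119.58], [-72.63, 75.52], [4.76, 147.25], [-75.54, 255.54], [6.69, 114.76], [-157.13, 157.13]. Speed limits (degrees/s): [127.2, 127.2, 172.46, 172.46, 180, 180, 180].

INTERFACE

Orientations are given as [roll, pitch, yaw] about the fixed x, y, z axes, in that order (R = Rz(yaw) Ry(pitch) Rx(roll)).
In Python, from workcell import ctrl, capture gives the robot as it stands.
- The arm moves only by the tool move_arm, never from a script. Its argument "deltas" is a list of rows, each a list of 7 numbers: the shift along the world's x, y, z in m, then the turn, a rotation vector about the world's x, y, z in rad, then the finger opening in m, from 0 to 0.0854. A call has 1 to 20 rows; each row shifts and turns the commanded pose from where the row before left it; what a row does not reach is not made up. A row lasts 1/10 s, in which the tool goes at most 50 mm and 8.59 degrees, less where a joint would pass 70% of its speed; a pose out of reach is approached as far as the arm can. A call is refused whole if a number of a shift passes 0.05 or a number of a turn 0.15, either way. A call with a gripper value outside its range is refused whole. The fingers move at their own pace and stop on an object; "squeeze" is the grip in N (left out, the last holds). Time passes only in rows, so rows that do not move let the fingers close. It gives the time, the measured TCP pose, the force, the opening and the grip force at its end, in the units of the state.
- ctrl.sense(): the state, without advancing time (a new reading comes with each control period).
- capture(name): name is "scene" or "top"; returns a dict with "frame" (480x640x3 uint8, red, green, blue), "range_z" (480x640 float32, m along the optical axis (not along the pixel's ray), 0 where there is no reading), "fovy" (degrees; the focal length in pixels is half the picture's height over the tangent of half this angle, whatever the lens; pixels are square), "cx", "cy" (the principal point, pixels), "origin" and "orientation" of the camera in the world. Camera axes: x right, y down, z forward; pixel columns grow to the right and rows downward; lengths in m; the calibration is good to about 2 mm. A picture is of the moment at which its call begins.
- ctrl.finish_job(): hands the job in; it is judged then, once.
The state is a dict: "t": time; "joint_positions": joint angles; "qd": joint speeds; "joint_efforts": joint torques, N m; "tcp_pos": TCP position; "orientation": TCP orientation; "force": force on the tool from outside, world axes, zero at the start; "moment": the same for the moment, N m; "finger_gap": finger opening in m; "finger_force": force on a finger pad.
Only numpy, scipy, OpenCV 4.12 (cv2) and the standard library are available. Lean on these libraries where they do the work, as an engineer would, in place of code of your own. Each camera call takes 0.05 s, during which the arm holds its last target. There are 200 camera calls.

## Working session

There is one attempt and no reset: what is moved stays moved. The work goes in short steps, Python scripts to look and compute and a tool call to move; the robot and the scene stay as the last step left them, time stands still between calls to the robot, and variables do not carry over. Pictures are saved under pics/ and viewed, at most 10 in all, crops included, and the job is handed in when it is done.

Besides the shell and the picture viewer there is one more tool, called after ">>>" by a JSON object that holds its "api" and its "payload". move_arm: Moves the arm, as the interface text tells. Its arguments: {"type":"object","properties":{"deltas":{"type":"array","items":{"type":"array","items":{"type":"number"}}},"squeeze":{"type":"number"}},"required":["deltas"]}

```bash
mkdir -p pics; cat > h.py <<'E'
import numpy as np, cv2
from workcell import ctrl, capture
def Rm(o):
    from scipy.spatial.transform import Rotation as R
    o=np.array(o,float)
    if o.shape==(3,3): return o
    if o.size==4: return R.from_quat(o).as_matrix()
    return R.from_euler('xyz',o,degrees=True).as_matrix()
def pts(c):
    f=240/np.tan(np.radians(c['fovy']/2)); z=c['range_z']
    v,u=np.mgrid[0:480,0:640]
    P=np.stack([(u-c['cx'])/f*z,(v-c['cy'])/f*z,z],-1)@Rm(c['orientation']).T+np.array(c['origin'])
    P[z==0]=np.nan
    return P
E
python3 - <<'E'
from h import *
s=ctrl.sense(); print({k:s[k] for k in('t','tcp_pos','orientation','finger_gap','force')})
for n in('scene','top'):
    c=capture(n); np.save(n+'.npy',c,allow_pickle=True)
    print(n,c['fovy'],c['cx'],c['cy'],c['origin'],c['orientation'])
    cv2.imwrite(f'pics/{n}0.png',c['frame'][...,::-1])
E
```

```text
{'t': 0.0, 'tcp_pos': array([0.18751785, 0.59566399, 0.23050072]), 'orientation': array([-1.79907398e+02,  9.83334168e-03,  1.62528820e+02]), 'finger_gap': 0.08539739374906548, 'force': array([ 0.14920803, -0.73071328,  0.62070413])}
scene 53.4825736373602 316.0107774240869 240.61290218799763 [1.04675765 0.44293295 0.89572128] [-1.41010099e+02  1.66911819e-02  1.36307137e+02]
top 45.50087316389778 317.12267698376644 237.12249401138308 [ 0.4172646  -0.00155275  1.43496755] [-172.57534915   -0.32448057  -89.19754856]
```

View pics/scene0.png

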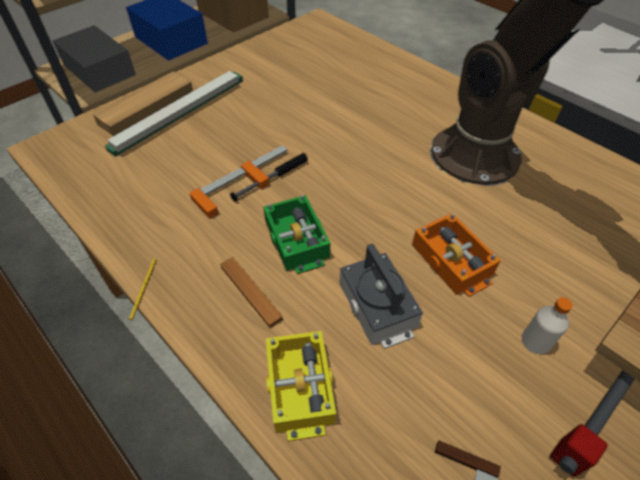

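View pics/top0.png

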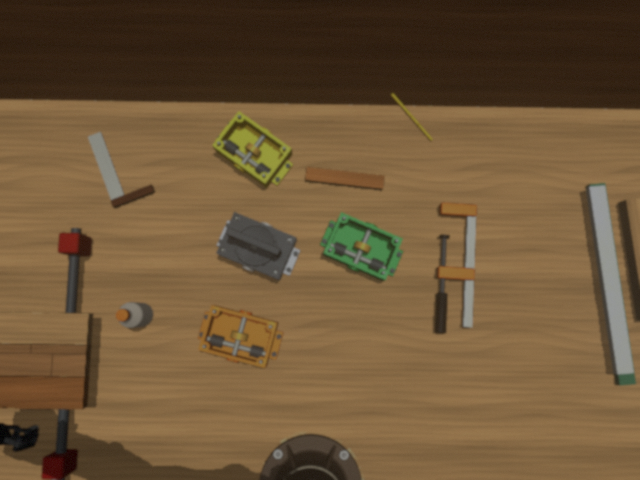

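The top view shows four housings: yellow (253,150), green (362,246), orange (240,336), and one with a dark grey cover (257,247; in the scene view, 380,295). Only the last one carries the dished cover with the bridge, so it is the one meant. I'll measure it and check it in a crop.

```bash
python3 - <<'E'
from h import *
for n,(u0,u1,v0,v1) in dict(top=(205,310,200,292),scene=(325,435,235,355)).items():
    c=np.load(n+'.npy',allow_pickle=True).item(); P=pts(c)
    Q=P[v0:v1,u0:u1].reshape(-1,3); col=c['frame'][v0:v1,u0:u1].reshape(-1,3).astype(int)
    dark=(np.ptp(col,axis=1)<25)
    for nm,m in (('plate',dark&(Q[:,2]>.05)&(Q[:,2]<.072)),('bar',dark&(Q[:,2]>.126)&(Q[:,2]<.15)),):
        q=Q[m]; r=cv2.minAreaRect((q[:,:2]*1000).astype(np.float32)); print(n,nm,m.sum(),r,np.median(q[:,2]),np.percentile(q[:,2],[5,95]))
        if nm=='bar':
            print(q.mean(0)); l=cv2.fitLine((q[:,:2]*1000).astype(np.float32),2,0,.01,.01).ravel(); print('dir',np.degrees(np.arctan2(l[1],l[0])))
    cv2.imwrite(f'pics/{n}crop.png',cv2.resize(c['frame'][v0:v1,u0:u1,::-1],None,fx=4.5,fy=4.5,interpolation=cv2.INTER_CUBIC))
a=cv2.imread('pics/topcrop.png');b=cv2.imread('pics/scenecrop.png')
h=max(a.shape[0],b.shape[0]);pad=lambda x:cv2.copyMakeBorder(x,0,h-x.shape[0],0,0,0)
o=np.hstack([pad(a),pad(b)]);cv2.imwrite('pics/crop.png',cv2.resize(o,None,fx=.8,fy=.8))
E
```

```text
top plate 2154 ((574.487548828125, 140.17556762695312), (165.15579223632812, 109.9579849243164), 68.3904800415039) 0.0636842243855903 [0.05762603 0.07089803]
top bar 412 ((574.5358276367188, 140.03993225097656), (129.72103881835938, 16.283878326416016), 68.45404052734375) 0.13904825621882488 [0.13363907 0.14309906]
[0.57390175 0.13949858 0.13881996]
dir 68.34907
scene plate 2520 ((575.22705078125, 140.70916748046875), (165.04193115234375, 108.638427734375), 68.58314514160156) 0.06267046561883838 [0.05514272 0.07094498]
scene bar 564 ((574.4852905273438, 141.90283203125), (128.5427703857422, 17.090017318725586), 68.48587036132812) 0.13814158877305405 [0.12811326 0.14074415]
[0.57798567 0.14629837 0.13688482]
dir 69.030266
```

View pics/crop.png

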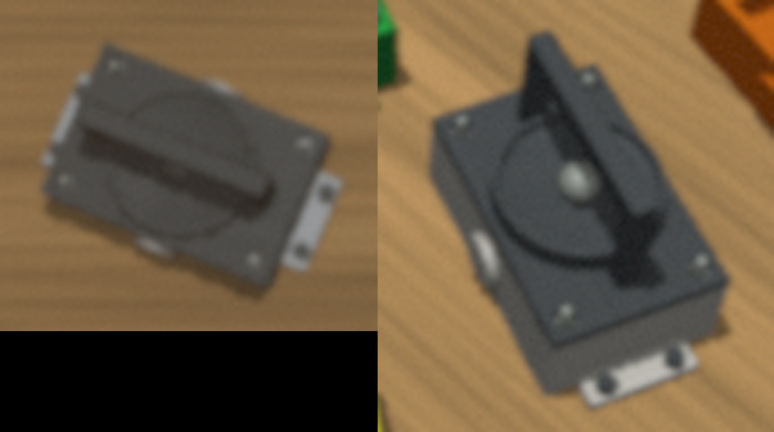

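The crop confirms it: grey cover with bridge bar, the ball in its dish and pins at the corners. The views agree on the centre (0.5747, 0.1403), long axis at 68.45° and bar top at z 0.139, and the sizes fit (165×110, bar 16 mm wide). I'll approach above it with yaw 68.45°, a turn of −94° from here.

>>> {"api": "move_arm", "payload": {"deltas": [[0.0194, -0.0228, 0, 0, 0, -0.082, 0.06], [0.0194, -0.0228, 0, 0, 0, -0.082, 0.06], [0.0194, -0.0228, 0, 0, 0, -0.082, 0.06], [0.0194, -0.0228, 0, 0, 0, -0.082, 0.06], [0.0194, -0.0228, 0, 0, 0, -0.082, 0.06], [0.0194, -0.0228, 0, 0, 0, -0.082, 0.06], [0.0194, -0.0228, 0, 0, 0, -0.082, 0.06], [0.0194, -0.0228, 0, 0, 0, -0.082, 0.06], [0.0194, -0.0228, 0, 0, 0, -0.082, 0.06], [0.0194, -0.0228, 0, 0, 0, -0.082, 0.06], [0.0194, -0.0228, 0, 0, 0, -0.082, 0.06], [0.0194, -0.0228, 0, 0, 0, -0.082, 0.06], [0.0194, -0.0228, 0, 0, 0, -0.082, 0.06], [0.0194, -0.0228, 0, 0, 0, -0.082, 0.06], [0.0194, -0.0228, 0, 0, 0, -0.082, 0.06], [0.0194, -0.0228, 0, 0, 0, -0.082, 0.06], [0.0194, -0.0228, 0, 0, 0, -0.082, 0.06], [0.0194, -0.0228, 0, 0, 0, -0.082, 0.06], [0.0194, -0.0228, 0, 0, 0, -0.082, 0.06], [0, 0, 0, 0, 0, -0.082, 0.06]]}}

```text
t: 2.1
tcp_pos: [0.5589, 0.1571, 0.2317]
orientation: [179.8, 0.1, 67.9]
force: [1.1, -0.4, 0.3]
finger_gap: 0.0601
finger_force: 0.0
```

>>> {"api": "move_arm", "payload": {"deltas": [[0, 0, 0, 0, 0, 0, 0.06], [0, 0, 0, 0, 0, 0, 0.06], [0, 0, 0, 0, 0, 0, 0.06]]}}

```text
t: 2.4
tcp_pos: [0.5558, 0.1635, 0.2313]
orientation: [-180.0, -0.0, 68.7]
force: [0.2, -0.6, -0.4]
finger_gap: 0.0601
finger_force: 0.0
```

```bash
python3 - <<'E'
from h import *
s=ctrl.sense(); print(s)
E
```

```text
{'t': 2.4, 'joint_positions': array([-44.26372008,  22.09948948,  31.36542703,  98.56825104,
       -12.73104922,  62.9058769 , -30.22273509]), 'qd': array([-0.19015239,  0.02729235,  0.05474179, -0.09188801, -0.07793693,
        0.09316694, -0.38307689]), 'joint_efforts': array([ 4.26751021e-01, -5.61871254e+01,  7.51740396e+00, -3.03138542e+01,
        3.67815373e-02, -2.95017126e-03,  3.20202867e-03]), 'tcp_pos': array([0.55579301, 0.16352126, 0.23126316]), 'orientation': array([-1.79976419e+02, -9.73619710e-03,  6.87059014e+01]), 'force': array([ 0.1683742 , -0.62344723, -0.36116014]), 'moment': array([-0.01884177, -0.00423353, -0.01025086]), 'finger_force': 0.0, 'finger_gap': 0.060058590178051346}
```

>>> {"api": "move_arm", "payload": {"deltas": [[0.0095, -0.0116, 0, 0, 0, -0.0045, 0.06], [0.0094, -0.0116, 0, 0, 0, 0, 0.06], [0, 0, -0.02, 0, 0, 0, 0.06], [0, 0, -0.025, 0, 0, 0, 0.06], [0, 0, -0.02, 0, 0, 0, 0.06], [0, 0, 0, 0, 0, 0, 0.06], [0, 0, 0, 0, 0, 0, 0.06], [0, 0, 0, 0, 0, 0, 0.06]]}}

```text
t: 3.2
tcp_pos: [0.5762, 0.1393, 0.1676]
orientation: [179.9, -0.1, 68.3]
force: [-0.9, 1.4, 0.3]
finger_gap: 0.0599
finger_force: 0.0
```

```bash
python3 - <<'E'
from h import *
s=ctrl.sense(); print(s['tcp_pos'],s['orientation'])
c=capture('scene');cv2.imwrite('pics/s1.png',cv2.resize(c['frame'][150:370,260:500,::-1],None,fx=2.5,fy=2.5,interpolation=cv2.INTER_CUBIC))
E
```

```text
[0.57621395 0.13930773 0.16758171] [ 1.79903096e+02 -5.64451990e-02  6.82803062e+01]
```

View pics/s1.png

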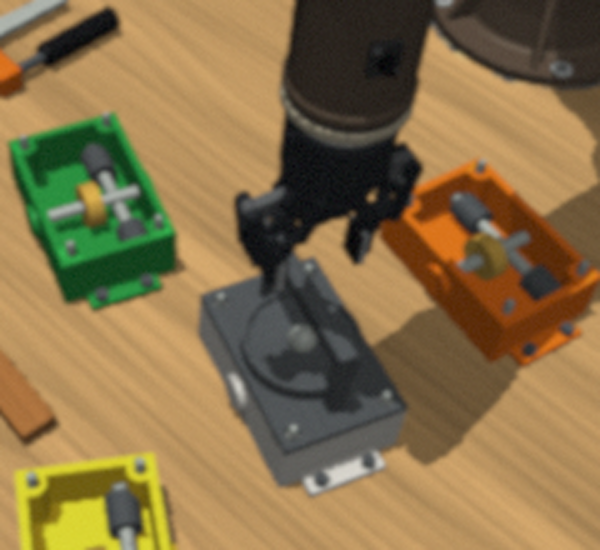

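The picture shows the open fingers straddling the bridge bar (crop 270,280 and 355,245), with the ball visible and clear at (300,335). Descending.

>>> {"api": "move_arm", "payload": {"deltas": [[-0.0005, 0.0005, -0.014, 0, 0, 0, 0.06], [0, 0, -0.014, 0, 0, 0, 0.06], [0, 0, -0.014, 0, 0, 0, 0.06], [0, 0, -0.01, 0, 0, 0, 0.06], [0, 0, 0, 0, 0, 0, 0.06], [0, 0, 0, 0, 0, 0, 0.06], [0, 0, 0, 0, 0, 0, 0.06], [0, 0, 0, 0, 0, 0, 0.06]]}}

```text
t: 4.05
tcp_pos: [0.575, 0.1404, 0.1149]
orientation: [180.0, -0.0, 68.3]
force: [-0.7, 0.2, 0.0]
finger_gap: 0.0597
finger_force: 0.0
```

>>> {"api": "move_arm", "payload": {"deltas": [[-0.0003, 0, -0.003, 0, 0, 0.002, 0.04], [0, 0, 0, 0, 0, 0, 0.03], [0, 0, 0, 0, 0, 0, 0.025], [0, 0, 0, 0, 0, 0, 0.022], [0, 0, 0, 0, 0, 0, 0.019], [0, 0, 0, 0, 0, 0, 0.017], [0, 0, 0, 0, 0, 0, 0.015], [0, 0, 0, 0, 0, 0, 0.012], [0, 0, 0, 0, 0, 0, 0.01], [0, 0, 0, 0, 0, 0, 0.005], [0, 0, 0, 0, 0, 0, 0.0], [0, 0, 0, 0, 0, 0, 0.0]], "squeeze": 40}}

```text
t: 5.25
tcp_pos: [0.5744, 0.1403, 0.1115]
orientation: [180.0, -0.0, 68.4]
force: [-1.2, 0.2, 3.6]
finger_gap: 0.0151
finger_force: 39.4
```

>>> {"api": "move_arm", "payload": {"deltas": [[0, 0, 0, 0, 0, 0, 0], [0, 0, 0, 0, 0, 0, 0], [0, 0, 0, 0, 0, 0, 0], [0, 0, 0, 0, 0, 0, 0]], "squeeze": 80}}

```text
t: 5.65
tcp_pos: [0.5744, 0.1403, 0.1115]
orientation: [180.0, -0.0, 68.4]
force: [-1.3, 0.3, 5.1]
finger_gap: 0.0147
finger_force: 78.7
```

Gripped (79 N at a 15 mm gap). Now a slow, straight lift.

>>> {"api": "move_arm", "payload": {"deltas": [[0, 0, 0.001, 0, 0, 0, 0], [0, 0, 0.001, 0, 0, 0, 0], [0, 0, 0.002, 0, 0, 0, 0], [0, 0, 0.003, 0, 0, 0, 0], [0, 0, 0.003, 0, 0, 0, 0], [0, 0, 0.004, 0, 0, 0, 0], [0, 0, 0.004, 0, 0, 0, 0], [0, 0, 0.004, 0, 0, 0, 0], [0, 0, 0.004, 0, 0, 0, 0], [0, 0, 0.004, 0, 0, 0, 0], [0, 0, 0.004, 0, 0, 0, 0], [0, 0, 0.003, 0, 0, 0, 0], [0, 0, 0.003, 0, 0, 0, 0], [0, 0, 0.002, 0, 0, 0, 0], [0, 0, 0.001, 0, 0, 0, 0], [0, 0, 0.001, 0, 0, 0, 0], [0, 0, 0, 0, 0, 0, 0], [0, 0, 0, 0, 0, 0, 0]]}}

```text
t: 7.45
tcp_pos: [0.5742, 0.1403, 0.1552]
orientation: [-180.0, 0.0, 68.4]
force: [0.4, 0.2, -4.7]
finger_gap: 0.0142
finger_force: 78.0
```

```bash
cat > chk.py <<'E'
from h import *
import sys
s=ctrl.sense(); print(s['t'],s['tcp_pos'],s['orientation'],s['force'],s['finger_gap'],s['finger_force'])
c=capture('scene');P=pts(c)
cv2.imwrite(sys.argv[1],cv2.resize(c['frame'][150:370,260:500,::-1],None,fx=2.5,fy=2.5,interpolation=cv2.INTER_CUBIC))
zb=s['tcp_pos'][2]+.019-.074+float(sys.argv[2] if len(sys.argv)>2 else 0)  # underside
d=np.hypot(P[...,0]-s['tcp_pos'][0],P[...,1]-s['tcp_pos'][1])
q=P[(d>.056)&(d<.1)&(abs(P[...,2]-zb-.006)<.012)]
for _ in range(4):
    A=np.c_[q[:,:2]-s['tcp_pos'][:2],np.ones(len(q))]; k=np.linalg.lstsq(A,q[:,2],rcond=None)[0]; q=q[abs(q[:,2]-A@k)<.004]
print('plate',len(q),'slopes deg',np.degrees(k[:2]),'top z',k[2],'exp',zb+.006, cv2.minAreaRect((q[:,:2]*1000).astype(np.float32)))
E
python3 chk.py pics/s2.png
```

```text
7.45 [0.57420806 0.14029516 0.15522172] [-1.79993213e+02  6.79850927e-03  6.84230039e+01] [ 0.36542382  0.20569457 -4.70352981] 0.014242091467222155 77.99028754234314
plate 1265 slopes deg [-0.11016444  0.01814645] top z 0.10540008970228913 exp 0.10622171825095049 ((573.2875366210938, 141.15438842773438), (166.36143493652344, 111.53851318359375), 68.3061294555664)
```

View pics/s2.png

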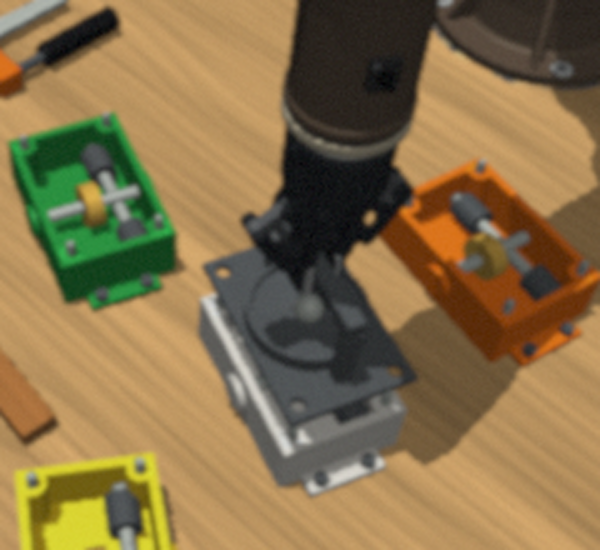

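The picture shows the cover level (tilt about 0.1°) and clear of the pins, the ball in the middle of the dish at (310,310). Lifting to 80 mm, then the quarter turn.

>>> {"api": "move_arm", "payload": {"deltas": [[0, 0, 0.001, 0, 0, 0, 0], [0, 0, 0.002, 0, 0, 0, 0], [0, 0, 0.003, 0, 0, 0, 0], [0, 0, 0.004, 0, 0, 0, 0], [0, 0, 0.004, 0, 0, 0, 0], [0, 0, 0.004, 0, 0, 0, 0], [0, 0, 0.004, 0, 0, 0, 0], [0, 0, 0.004, 0, 0, 0, 0], [0, 0, 0.004, 0, 0, 0, 0], [0, 0, 0.003, 0, 0, 0, 0], [0, 0, 0.002, 0, 0, 0, 0], [0, 0, 0.001, 0, 0, 0, 0], [0, 0, 0, 0, 0, 0, 0], [0, 0, 0, 0, 0, 0, 0]]}}

```text
t: 8.9
tcp_pos: [0.5742, 0.1403, 0.1912]
orientation: [-180.0, 0.0, 68.4]
force: [-0.5, -0.7, -4.1]
finger_gap: 0.0146
finger_force: 78.0
```

>>> {"api": "move_arm", "payload": {"deltas": [[0, 0, 0, 0, 0, 0.005, 0], [0, 0, 0, 0, 0, 0.01, 0], [0, 0, 0, 0, 0, 0.02, 0], [0, 0, 0, 0, 0, 0.03, 0], [0, 0, 0, 0, 0, 0.035, 0], [0, 0, 0, 0, 0, 0.04, 0], [0, 0, 0, 0, 0, 0.04, 0], [0, 0, 0, 0, 0, 0.04, 0], [0, 0, 0, 0, 0, 0.04, 0], [0, 0, 0, 0, 0, 0.04, 0], [0, 0, 0, 0, 0, 0.04, 0], [0, 0, 0, 0, 0, 0.04, 0], [0, 0, 0, 0, 0, 0.04, 0], [0, 0, 0, 0, 0, 0.04, 0], [0, 0, 0, 0, 0, 0.04, 0], [0, 0, 0, 0, 0, 0.04, 0], [0, 0, 0, 0, 0, 0.04, 0], [0, 0, 0, 0, 0, 0.04, 0], [0, 0, 0, 0, 0, 0.04, 0], [0, 0, 0, 0, 0, 0.04, 0]]}}

```text
t: 10.9
tcp_pos: [0.5743, 0.1402, 0.1913]
orientation: [180.0, 0.0, 108.7]
force: [-0.3, -0.0, -3.9]
finger_gap: 0.0149
finger_force: 78.0
```

>>> {"api": "move_arm", "payload": {"deltas": [[0, 0, 0, 0, 0, 0.04, 0], [0, 0, 0, 0, 0, 0.04, 0], [0, 0, 0, 0, 0, 0.04, 0], [0, 0, 0, 0, 0, 0.04, 0], [0, 0, 0, 0, 0, 0.04, 0], [0, 0, 0, 0, 0, 0.04, 0], [0, 0, 0, 0, 0, 0.04, 0], [0, 0, 0, 0, 0, 0.04, 0], [0, 0, 0, 0, 0, 0.04, 0], [0, 0, 0, 0, 0, 0.04, 0], [0, 0, 0, 0, 0, 0.04, 0], [0, 0, 0, 0, 0, 0.04, 0], [0, 0, 0, 0, 0, 0.04, 0], [0, 0, 0, 0, 0, 0.04, 0], [0, 0, 0, 0, 0, 0.04, 0], [0, 0, 0, 0, 0, 0.035, 0], [0, 0, 0, 0, 0, 0.03, 0], [0, 0, 0, 0, 0, 0.025, 0], [0, 0, 0, 0, 0, 0.02, 0], [0, 0, 0, 0, 0, 0.01, 0]]}}

```text
t: 12.9
tcp_pos: [0.5743, 0.1403, 0.1913]
orientation: [180.0, 0.0, 149.8]
force: [0.2, -0.3, -4.3]
finger_gap: 0.015
finger_force: 78.0
```

```bash
python3 chk.py pics/s3.png
```

```text
12.9 [0.57430909 0.14026372 0.19133644] [1.79995325e+02 4.11520131e-04 1.49846689e+02] [ 0.24704887 -0.28972995 -4.33458309] 0.014987532032874472 77.99983620643616
plate 1307 slopes deg [-0.22268611 -0.24026935] top z 0.14146574721843985 exp 0.14233644120215855 ((573.9169921875, 140.70533752441406), (113.58507537841797, 164.7609405517578), 59.960166931152344)
```

>>> {"api": "move_arm", "payload": {"deltas": [[0, 0, 0, 0, 0, 0.01, 0], [0, 0, 0, 0, 0, 0.015, 0], [0, 0, 0, 0, 0, 0.02, 0], [0, 0, 0, 0, 0, 0.025, 0], [0, 0, 0, 0, 0, 0.025, 0], [0, 0, 0, 0, 0, 0.02, 0], [0, 0, 0, 0, 0, 0.015, 0], [0, 0, 0, 0, 0, 0.01, 0], [0, 0, 0, 0, 0, 0.005, 0], [0, 0, 0, 0, 0, 0.005, 0], [0, 0, 0, 0, 0, 0, 0], [0, 0, 0, 0, 0, 0, 0], [0, 0, 0, 0, 0, 0, 0], [0, 0, 0, 0, 0, 0, 0], [0, 0, 0, 0, 0, 0, 0], [0, 0, 0, 0, 0, 0, 0], [0, 0, 0, 0, 0, 0, 0], [0, 0, 0, 0, 0, 0, 0], [0, 0, 0, 0, 0, 0, 0], [0, 0, 0, 0, 0, 0, 0]]}}

```text
t: 14.95
tcp_pos: [0.5743, 0.1403, 0.1913]
orientation: [180.0, -0.0, 158.4]
force: [-0.2, -0.6, -3.5]
finger_gap: 0.0147
finger_force: 78.0
```

```bash
python3 chk.py pics/s4.png
```

```text
14.95 [0.57428834 0.14030455 0.19129464] [ 1.79999070e+02 -1.60481572e-03  1.58378032e+02] [-0.18594504 -0.55508867 -3.50213135] 0.014705840472710011 77.99951434135437
plate 1339 slopes deg [-0.09786549 -0.13882678] top z 0.1414572914926761 exp 0.14229464231993216 ((573.5035400390625, 140.9990692138672), (112.37156677246094, 165.96202087402344), 67.89759063720703)
```

View pics/s4.png

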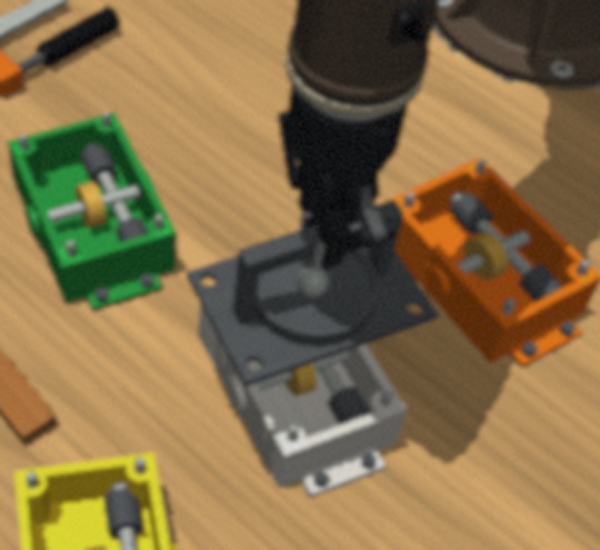

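The cover lies across the housing, level, about 80 mm up, with the ball in the middle of the dish at (313,282). Handing in.

```bash
python3 -c "
from h import *
print(ctrl.finish_job())"
```

```text
the job is handed in; nothing more can be done
None
```

The job is handed in, with no verdict returned: the cover is held level and still, about 80 mm above its seat, a quarter turn across the housing, with the ball in the middle of the dish.

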